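# Lock up the bar's bottles for the night

### The job

Lock up the bottles lying on the counter: pull the drawer's spring bolt up and turn it into its rest notch so that it stays up by itself, pull the drawer fully out, and lay every bottle in a bay of its own with its neck towards the drawer's handle. Then, with the bolt still parked up, push the drawer fully home, turn the bolt back so that it drops right down into the drawer front, and swing the hasp over so that it lies flat on the drawer's front over its staple. Do not knock the other things on the counter about.

Things in the scene. Friction and masses are not known exactly. Their poses are not given: they have to be found in the camera images.
- locker_front (a point): Lock-up drawer unit: low grey steel case fixed on the counter, 370 mm wide, 250 deep, 110 high, flat on top, with one wooden drawer. Point: middle of the bottom edge of its front, at counter height; x points into the unit (the front faces -x), y to the left seen from the robot, z up. Drawer front: 338 wide, 28 thick, 100 high, flush with the case's front when home
- drawer (a joint): How far the drawer is pulled out (to -x of locker_front), m: 0 fully home, 0.200 fully out, with stops at both ends. It slides with about 3 N and stays where it is left. While the bolt is down the drawer is held shut (3 mm of play)
- drawer_handle (a point): Middle of the drawer's handle, a level round steel bar 11 mm thick and 120 long (along y), 80 above the counter, its axis 35 mm in front of the drawer's front (30 clear behind it). Moves with the drawer. Axes as locker_front
- tray (a point): Point over the drawer's floor midway across its four bays, moves with it; axes as locker_front. Bays run along x, centre lines at y +117, +39, -39, -117 mm; 62 mm wide, parted by strips 16 wide, 5 high; from x -62 (front's inside) to +108 (back). A bottle in a bay has the centre of its body at this height (41 above counter, 25 above floor) and x about +48. Sides and back 56 high. Under the case when shut
- bolt (a joint): Lift of the T-handled spring bolt, m: 0 down, 13 mm deep in a slot in the top of the closed drawer's front (enters only with the drawer within 3 mm of home); at most 0.024. A spring presses it down: 4.5 N at 0, 10 N at 0.019. Its cross pin lies in a deep slot of the barrel; raised past 0.019 it clears the rim and may turn; over a rest notch it sinks to 0.016 and stays, clear of the drawer
- bolt_turn (a joint): Turn of the bolt about the upright, rad, positive anticlockwise from above: 0 with its cross pin (parallel to the T-grip) over the deep slot, +1.57 or -1.57 over the rest notches (3 mm deep); range -1.8 to 1.8. Turns only when lifted past the barrel's rim
- bolt_grip (a point): Centre of the bolt's black T-grip, at the front left of the unit's top: a level bar 70 mm long (its x; along x of locker_front at turn 0), 12 thick, 14 high, centre 161 above the counter when down; rises and turns with the bolt. Below it a 10 mm stem, 18 mm clear down to the rim of the barrel (30 across, rim 136 above the counter)
- hasp (a joint): Angle of the hasp's steel flap, rad: 0 hanging flat on the drawer's front with the staple through its slot (closed), 1.57 level towards the robot, 3.14 straight up, at most 3.7 (leaning back over the unit). Stiff hinge: stays about where it is left, sags when near level, must be pressed the last part until flat
- hasp_hinge (a point): Middle of the hasp's hinge, on the unit's top front edge at the right, 110 mm above the counter; hinge line along y. The flap is 40 mm wide (y) and 80 long. The drawer's staple, a steel loop 19 wide, stands 19 mm out of the drawer's front 57 mm below the hinge. Axes as locker_front
- hasp_tip (a point): Middle of the free end of the hasp's flap. On the unit's top behind it stand a wooden bowl and a pile of coasters that do not move, at least 110 mm behind the unit's front, up to 45 mm high; a heavy jar and a carved figure, up to 180 mm high, stand to the right and left of the unit, 0.78 m or more ahead of the robot
- b1: Bottle 1 (may be absent): dark glass square-shouldered bottle lying on its side, body 105 x 50 x 50 mm, with a neck and an aluminium screw cap 29 mm across, 155 mm long in all, about 0.36 kg. Origin at the centre of the square body, 25 mm above what it lies on; x along the bottle, the neck points to -x
- b2: Bottle 2 (may be absent): dark glass square-shouldered bottle lying on its side, body 105 x 50 x 50 mm, with a neck and an aluminium screw cap 29 mm across, 155 mm long in all, about 0.36 kg. Origin at the centre of the square body, 25 mm above what it lies on; x along the bottle, the neck points to -x
- b3: Bottle 3 (may be absent): dark glass square-shouldered bottle lying on its side, body 105 x 50 x 50 mm, with a neck and an aluminium screw cap 29 mm across, 155 mm long in all, about 0.36 kg. Origin at the centre of the square body, 25 mm above what it lies on; x along the bottle, the neck points to -x
- b4: Bottle 4 (may be absent): dark glass square-shouldered bottle lying on its side, body 105 x 50 x 50 mm, with a neck and an aluminium screw cap 29 mm across, 155 mm long in all, about 0.36 kg. Origin at the centre of the square body, 25 mm above what it lies on; x along the bottle, the neck points to -x
- shaker: Bystander, loose, not to be disturbed: stainless shaker, 82 mm across, 184 mm tall, standing. Origin at its underside
- mug: Bystander, loose, not to be disturbed: clay mug, 80 mm across, 95 mm tall, standing. Origin at its underside
- tumbler: Bystander, loose, not to be disturbed: drinking glass, 72 mm across, 85 mm tall, standing. Origin at its underside
- spoon: Bystander, loose, not to be disturbed: small spoon with a wooden handle, 150 mm long, lying on the counter
Mind the look-alikes: they are no part of the job. What is shaped like the b1 but turquoise is not meant. What is shaped like the b3 but blue is not meant.

How it is judged:
On the way, in this order (a step that is already met when the one before it is completed fails the run):
1. the bolt is up in its rest notch and stays there untouched (value of joint bolt between 0.013 and 0.018 m and (value of joint bolt_turn above 1.3 rad or value of joint bolt_turn below -1.3 rad) and contact force between the fingers and bolt_turn below 0.3 N), for 0.3 s.
2. with the bolt parked, the drawer is pulled fully out (value of joint bolt between 0.013 and 0.018 m and (value of joint bolt_turn above 1.3 rad or value of joint bolt_turn below -1.3 rad) and value of joint drawer above 0.185 m), for 0.2 s.
3. every bottle lies in a bay of its own, neck towards the handle ((y of b1 in the frame of tray between 0.107 and 0.127 m or y of b1 in the frame of tray between 0.029 and 0.049 m or y of b1 in the frame of tray between -0.049 and -0.029 m or y of b1 in the frame of tray between -0.127 and -0.107 m) and x of b1 in the frame of tray between 0.023 and 0.073 m and z of b1 in the frame of tray between -0.006 and 0.006 m and angle between the x axis of each of b1, b2, b3, b4 and the x axis of tray, either way round below 0.2 rad and x of drawer_handle in the frame of b1 below -0.1 m and linear speed of each of b1, b2, b3, b4 below 0.03 m/s and (y of b2 in the frame of tray between 0.107 and 0.127 m or y of b2 in the frame of tray between 0.029 and 0.049 m or y of b2 in the frame of tray between -0.049 and -0.029 m or y of b2 in the frame of tray between -0.127 and -0.107 m) and x of b2 in the frame of tray between 0.023 and 0.073 m and z of b2 in the frame of tray between -0.006 and 0.006 m and x of drawer_handle in the frame of b2 below -0.1 m and (y of b3 in the frame of tray between 0.107 and 0.127 m or y of b3 in the frame of tray between 0.029 and 0.049 m or y of b3 in the frame of tray between -0.049 and -0.029 m or y of b3 in the frame of tray between -0.127 and -0.107 m) and x of b3 in the frame of tray between 0.023 and 0.073 m and z of b3 in the frame of tray between -0.006 and 0.006 m and x of drawer_handle in the frame of b3 below -0.1 m and (y of b4 in the frame of tray between 0.107 and 0.127 m or y of b4 in the frame of tray between 0.029 and 0.049 m or y of b4 in the frame of tray between -0.049 and -0.029 m or y of b4 in the frame of tray between -0.127 and -0.107 m) and x of b4 in the frame of tray between 0.023 and 0.073 m and z of b4 in the frame of tray between -0.006 and 0.006 m and x of drawer_handle in the frame of b4 below -0.1 m), for 0.3 s.
4. with the bolt still parked, the drawer is pushed fully home (value of joint bolt between 0.013 and 0.018 m and (value of joint bolt_turn above 1.3 rad or value of joint bolt_turn below -1.3 rad) and value of joint drawer below 0.004 m), for 0.2 s.
5. the bolt is turned back and has dropped right down into the drawer front (value of joint bolt below 0.003 m and value of joint drawer below 0.004 m), for 0.2 s.
At the end, for the whole second after the job is handed in: Every bottle present lies in a bay of its own (within 10 mm of the bay's centre line sideways, 25 mm along it, 6 mm in height, within 0.2 rad of straight), neck towards the handle, at rest; the drawer is home within 4 mm; the bolt is down within 3 mm; the hasp hangs flat within 0.1 rad of closed (all of step 3 and all of step 5 and value of joint hasp below 0.1 rad and velocity of joint hasp below 0.1 rad/s); the robot touches nothing.
It fails at once if a bystander shoved more than 6 cm (distance of any of shaker, mug, tumbler, spoon from where it was at the start of the episode above 0.06 m).
It fails at once if a bystander knocked over (angle between any of shaker, mug, tumbler's own z axis and vertical above 0.5 rad).
Of b1, b2, b3, b4 only 2 to 4 are there at a start; the rules pass over those that are not, and their reading is None.
At some moment in a run one of b1, b2, b3, b4 may be knocked a few centimetres aside while the robot is not near it.
It also fails if it takes over 210 s, if anything falls off the work surface, if the arm or the gripper's body presses on something with over 40 N, if the wrist force passes 120 N, or if a joint passes its speed limit or range.

### The arm

A 7-joint arm with a two-finger parallel gripper is mounted at the origin on the work surface. World frame = base frame: x ahead of the robot, y to its left, z up, the work surface at z = 0. Lengths are in m, angles in rad, forces in N, time in s.
With the tool pointing down it reaches from about 0.4 to 0.85 m from the base axis. Payload 10.4 kg.
Tool frame: the origin (TCP) lies at the very end of the fingers, on their centre line; the grasp point (between the pads) lies 19 mm behind it; z points along the fingers, y is the line along which they close (so a half turn about z gives the same grasp; the last joint's range is limited). The gripper opens to 87 mm and grips with 3 to 60 N. Pads are 19 mm wide; open, the fingers measure 117 mm over their backs; the gripper's body (75 mm by 190 mm) begins 51 mm behind the grasp point.
Start: joints at [1.212, 0.332, -0.065, 1.46, 0.022, 1.35, -0.088], TCP at [0.206, -0.59, 0.223] pointing down, gripper open.
Joint ranges: [-2.6, 2.6], [-0.5, 2.12], [-1.47, 1.34], [0.16, 2.42], [-1.27, 4.41], [0.06, 2.06], [-2.6, 2.6]. Speed limits (rad/s): [2.22, 2.22, 2.79, 2.79, 3.14, 3.14, 3.14].

### API

Orientations are given as a unit quaternion [x, y, z, w].
In Python, from bench import * gives the robot as it stands.
- The arm moves only by the tool step_arm, never from a script. Its arguments are lists of equal length, an entry for each row: "delta_pos": the shift along the world's x, y, z in units of 25 mm (1.0 is 25 mm), a list of three; "turn": the turn about the world's z in units of 0.12 rad (1.0 is 0.12 rad). In form: {"delta_pos": [[tx, ty, tz], ...], "turn": [turn, ...]}. A call has 1 to 12 rows; each row shifts and turns the commanded pose from where the row before left it; what a row does not reach is not made up. A row lasts 1/10 s, in which the tool goes at most 50 mm and 8.59 degrees, less where a joint would pass 70% of its speed; a pose out of reach is approached as far as the arm can. A call with a number of a shift or a turn outside -1 to 1 is refused whole. A call with a gripper value outside its range is refused whole. "grip" is the closure, from 0 (fully open) to 1 (shut), set as the call begins (left out, the last holds). The fingers move at their own pace and stop on an object; "newtons" is the grip in N (left out, the last holds). Time passes only in rows, so rows that do not move let the fingers close. It gives the time, the measured TCP pose, the force, the opening and the grip force at its end, in the units of the state.
- read_state(): the state, without advancing time (a new reading comes with each control period).
- camera(name): name is "scene" or "side" or "wrist"; returns a dict with "image" (420x560x3 uint8, red, green, blue), "z_map" (420x560 float32, m along the optical axis (not along the pixel's ray), 0 where there is no reading), "mtx" (3x3 intrinsics, pixels), "dist" ([k1, k2, p1, p2, k3] as OpenCV has them; the pictures are not rectified), "view" (4x4, takes a point from world to camera coordinates). Camera axes: x right, y up, looking along -z (the intrinsics and any distortion apply to the point x, -y, -z); pixel columns grow to the right and rows downward; lengths in m; the calibration is good to about 2 mm. A picture is of the moment at which its call begins.
- close_job(): hands the job in; it is judged then, once.
The state is a dict: "time": time; "joint_positions": joint angles; "joint_vel": joint speeds; "joint_torque": joint torques, N m; "ee_pos": TCP position; "eef_rot": TCP orientation; "ft_force": force on the tool from outside, world axes, zero at the start; "torque": the same for the moment, N m; "width": finger opening in m; "grip_force": force on a finger pad.
Only numpy, scipy, OpenCV 4.12 (cv2) and the standard library are available. Lean on these libraries where they do the work, as an engineer would, in place of code of your own. Each camera call takes 0.05 s, during which the arm holds its last target. There are 200 camera calls.

## Working session

There is one attempt and no reset: what is moved stays moved. The work goes in short steps, Python scripts to look and compute and a tool call to move; the robot and the scene stay as the last step left them, time stands still between calls to the robot, and variables do not carry over. Pictures are saved under pics/ and viewed, at most 14 in all, crops included, and the job is handed in when it is done.

Besides the shell and the picture viewer there is one more tool, called after "Emit:" by a JSON object that holds its "name" and its "arguments", one argument or row to a line. step_arm: Moves the arm, as the interface text tells. Shifts and turns lie within -1 to 1; 1 stands for 25 mm of shift or 0.12 rad of turn. Its arguments: {"type":"object","properties":{"delta_pos":{"type":"array"},"turn":{"type":"array"},"grip":{"type":"number"},"newtons":{"type":"number"}},"required":["delta_pos","turn"]}

```bash
ls; mkdir -p pics
cat > h.py <<'E'
from bench import *
import numpy as np, cv2
def cap(n,save=None):
    c=camera(n)
    if save: cv2.imwrite('pics/'+save+'.png',cv2.cvtColor(c['image'],cv2.COLOR_RGB2BGR))
    return c
def ray(c,uv):
    uv=np.asarray(uv,float).reshape(-1,1,2)
    n=cv2.undistortPoints(uv,np.array(c['mtx']),np.array(c['dist'])).reshape(-1,2)
    V=np.array(c['view']);R=V[:3,:3];o=-R.T@V[:3,3]
    d=np.c_[n[:,0],-n[:,1],-np.ones(len(n))]@R
    return o,d   # d scaled to depth 1
def plane(c,uv,z):
    o,d=ray(c,uv); s=(z-o[2])/d[:,2]; return o+s[:,None]*d
def depth(c,uv):
    o,d=ray(c,uv); uv=np.asarray(uv).reshape(-1,2).astype(int)
    s=c['z_map'][uv[:,1],uv[:,0]]; return o+s[:,None]*d
def proj(c,P):
    V=np.array(c['view']);p=np.asarray(P).reshape(-1,3)@V[:3,:3].T+V[:3,3]
    p=p*[1,-1,-1]
    return cv2.projectPoints(p,np.zeros(3),np.zeros(3),np.array(c['mtx']),np.array(c['dist']))[0].reshape(-1,2)
E
python3 - <<'E'
from h import *
s=read_state();print(s)
for n in('scene','side'):
    c=cap(n,n+'0');o,_=ray(c,[[280,210]]);print(n,o)
    np.savez('/tmp/%s0'%n,**c)
E
```

```text
pics
{'time': 0.0, 'joint_positions': array([ 1.2123615 ,  0.33288962, -0.06472423,  1.46093585,  0.02158098,
        1.3498811 , -0.08851337]), 'joint_vel': array([-0.00104859, -0.0003598 ,  0.00275797, -0.00112541,  0.00024751,
       -0.00098465,  0.00042877]), 'joint_torque': array([ 4.31064445e-04, -6.23259044e+01,  2.50579894e-02, -3.89903212e+01,
       -6.12927787e-02,  3.97584925e-02,  2.03577151e-04]), 'ee_pos': array([ 0.2058627 , -0.58971974,  0.22174551]), 'eef_rot': array([ 9.85932527e-01,  1.67142303e-01, -1.37391310e-04, -6.96219404e-04]), 'ft_force': array([ 0.74151362, -0.59840403, -0.63498727]), 'torque': array([ 0.000805  ,  0.03385327, -0.04376259]), 'grip_force': 0.0, 'width': 0.08674366587732606}
scene [ 1.22507807 -0.70430477  1.02391284]
side [0.07427337 0.58965814 1.05406771]
```

View pics/scene0.png

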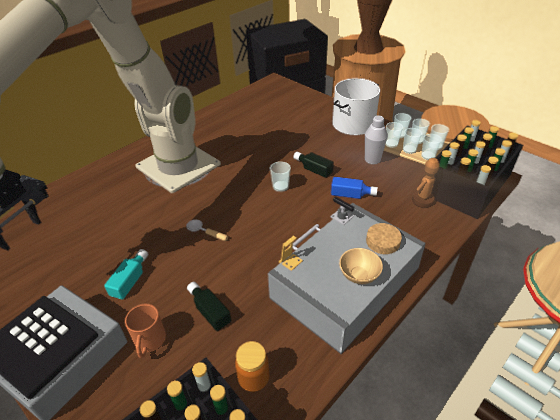

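View pics/side0.png

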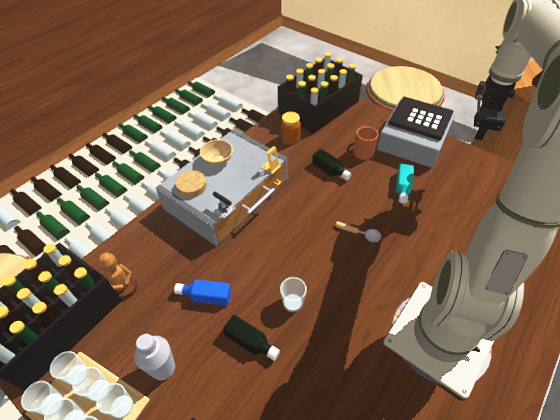

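The scene view shows two dark bottles, at (313,163) and (208,305). In the side view they are at (250,338) and (331,165). The turquoise one (scene 126,275) and the blue one (353,188) are the look-alikes. The unit is at about (345,270), with the black T-grip at (344,208), the hasp up at (290,250) and the handle at (305,238).

```bash
cat > m.py <<'E'
from h import *
H,W=420,560
vv,uu=np.mgrid[0:H,0:W]; UV=np.c_[uu.ravel(),vv.ravel()]
def cloud(c):
    P=depth(c,UV); P[c['z_map'].ravel()==0]=np.nan; return P.reshape(H,W,3)
if __name__=='__main__':
  for n in('scene','side'):
    c=dict(np.load('/tmp/%s0.npz'%n)); P=cloud(c); im=c['image'].astype(int)
    X,Y,Z=P[...,0],P[...,1],P[...,2]
    g=(abs(Z-.11)<.006)&(X>.4)&(X<1)&(abs(Y)<.4)
    g=cv2.morphologyEx(g.astype(np.uint8),cv2.MORPH_OPEN,np.ones((5,5)))
    k,l,st,_=cv2.connectedComponentsWithStats(g); i=1+st[1:,4].argmax(); q=P[l==i]
    r=cv2.minAreaRect((q[:,:2]*1000).astype(np.float32)); print(n,'unit',st[i,4],r,cv2.boxPoints(r).round(0).tolist())
    dk=(im.max(2)<60)&(Z>.012)&(Z<.08)&(X>.2)&(X<1)&(abs(Y)<.75)
    k,l,st,ce=cv2.connectedComponentsWithStats(cv2.morphologyEx(dk.astype(np.uint8),cv2.MORPH_OPEN,np.ones((3,3))))
    for i in range(1,k):
      if st[i,4]>60:
        q=P[l==i]; t=q[q[:,2]>.043]
        print(' dark',st[i,4],ce[i].round(),np.nanmedian(q,0).round(3),'zmax',np.nanmax(q[:,2]).round(3), len(t) and cv2.minAreaRect((t[:,:2]*1000).astype(np.float32)))
    # all things over the unit
    for nm,pts in {'scene':dict(grip=(344,203),spoon=(208,230),mug=(143,320),tumb=(280,170),hasp=(290,246)),'side':dict(grip=(221,200),hasp=(271,158),tumb=(292,285),mug=(367,140))}[n].items():
        print(' ',nm,P[pts[1],pts[0]].round(3))
E
python3 m.py
```

```text
scene unit 6967 ((807.5450439453125, -20.601348876953125), (253.0315399169922, 370.5755615234375), 0.10017536580562592) [[681.0, 164.0], [681.0, -206.0], [934.0, -206.0], [934.0, 165.0]]
 dark 450 [317. 163.] [0.42  0.316 0.042] zmax 0.06 ((415.9219970703125, 328.50079345703125), (112.02484893798828, 52.62688446044922), 3.511997699737549)
 dark 651 [477. 198.] [0.945 0.477 0.049] zmax 0.08 ((956.2700805664062, 585.729736328125), (275.9089660644531, 91.7584457397461), 72.4164047241211)
 dark 913 [211. 307.] [ 0.618 -0.348  0.05 ] zmax 0.056 ((605.9169921875, -342.25970458984375), (51.59407424926758, 118.33108520507812), 82.96688842773438)
 dark 78 [197. 390.] [ 0.759 -0.513  0.047] zmax 0.079 ((759.3579711914062, -516.4015502929688), (13.808618545532227, 3.3631603717803955), 89.38378143310547)
 dark 64 [188. 398.] [ 0.758 -0.538  0.053] zmax 0.08 ((770.0678100585938, -537.936279296875), (30.247282028198242, 5.467744827270508), 5.287086009979248)
 dark 62 [230. 405.] [ 0.841 -0.486  0.052] zmax 0.079 ((843.6915893554688, -486.8257751464844), (1.4069018363952637, 34.50621795654297), 84.
[... 692 characters left out ...]
513  0.05 ] zmax 0.08 ((776.4586181640625, -565.49853515625), (341.3656005859375, 163.05044555664062), 49.7990837097168)
 dark 463 [327. 162.] [ 0.598 -0.325  0.047] zmax 0.055 ((600.5052490234375, -340.00927734375), (52.36483383178711, 110.79544067382812), 84.63026428222656)
 dark 1859 [ 68. 337.] [0.76  0.619 0.048] zmax 0.08 ((760.2064208984375, 607.1681518554688), (7.952924728393555, 284.8504638671875), 2.5377376079559326)
 dark 993 [246. 336.] [0.401 0.335 0.048] zmax 0.057 ((408.64398193359375, 331.7781677246094), (113.51020050048828, 49.588768005371094), 5.6059980392456055)
  grip [0.693 0.101 0.161]
  hasp [ 0.726 -0.171  0.108]
  tumb [0.394 0.147 0.05 ]
  mug [ 0.52  -0.468  0.095]
```

Run:
```python
import cv2
a=cv2.imread('pics/scene0.png')[180:300,250:400];b=cv2.imread('pics/side0.png')[135:255,160:310]
cv2.imwrite('pics/crop1.png',cv2.hconcat([cv2.resize(a,(400,320),interpolation=cv2.INTER_CUBIC),cv2.resize(b,(400,320),interpolation=cv2.INTER_CUBIC)]))
```

```text
(no output)
```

View pics/crop1.png

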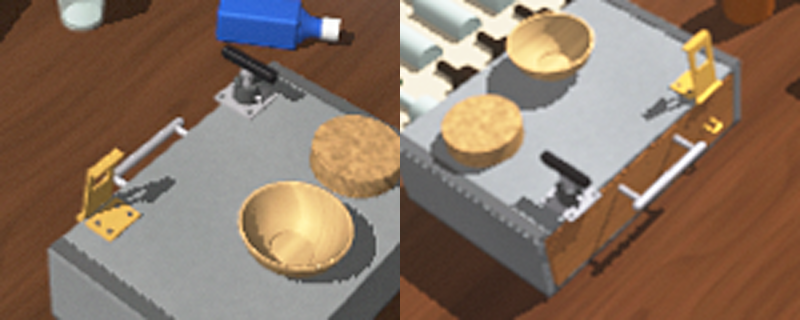

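Emit:
{"name": "step_arm", "arguments": {
  "delta_pos": [
    [0.6,0.9,1],
    [0.6,0.9,1],
    [0.6,0.9,1],
    [0.6,0.9,1],
    [0.7,1,0],
    [0.7,1,0],
    [0.7,1,0],
    [0.7,1,0],
    [0.7,1,0],
    [0.7,1,0],
    [0.7,1,0],
    [0.7,1,0]
  ],
  "turn": [-0.28,-0.28,-0.28,-0.28,-0.28,-0.28,-0.28,-0.28,-0.28,-0.28,0,0]
}}

```text
time: 1.3
ee_pos: [0.4064, -0.2989, 0.3223]
eef_rot: [1.0, -0.0, -0.0, -0.0]
ft_force: [-0.1, -0.3, -0.0]
width: 0.0868
grip_force: 0.0
```

Emit:
{"name": "step_arm", "arguments": {
  "delta_pos": [
    [0.6,1,0],
    [0.6,1,0],
    [0.6,1,0],
    [0.6,1,0],
    [0.6,1,0],
    [0.6,1,0],
    [0.6,1,0],
    [0.6,1,0],
    [0.6,1,0],
    [0.6,1,0],
    [0.6,1,0],
    [0.6,1,0]
  ],
  "turn": [0,0,0,0,0,0,0,0,0,0,0,0]
}}

```text
time: 2.5
ee_pos: [0.5863, 0.0008, 0.3222]
eef_rot: [1.0, -0.0, -0.0, 0.0]
ft_force: [0.3, -0.4, -0.1]
width: 0.0872
grip_force: 0.0
```

Run:
```python
from h import *
s=read_state();print(s['ee_pos'],s['eef_rot'],s['joint_positions'].round(3))
c=cap('wrist','w1');np.savez('/tmp/w1',**c);o,d=ray(c,[[280,210]]);print(o,d)
```

```text
[0.58632896 0.0008243  0.32218382] [ 9.99999924e-01 -2.14555538e-04 -3.16129933e-04  7.36921180e-05] [ 0.389  0.266 -0.584  1.376  0.145  1.544 -1.754]
[0.65730226 0.0007806  0.48472374] [[-0.27100585 -0.00201519 -0.96264955]]
```

View pics/w1.png

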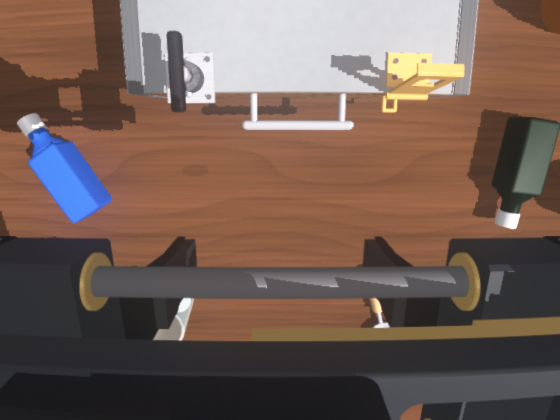

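The wrist view shows the T-grip bar from (175,33) to (178,110), and the handle from (246,125) to (352,125). The hasp is upright near (430,75), bottle B is at (523,160) with its cap at (508,218), and the blue look-alike is at (68,175).

Run:
```python
from m import *
c=dict(np.load('/tmp/w1.npz'));P=cloud(c);im=c['image'].astype(int)
Z=P[...,2]
def rect(m,z,name):
    k,l,st,ce=cv2.connectedComponentsWithStats(m.astype(np.uint8)); i=1+st[1:,4].argmax()
    uv=np.argwhere(l==i)[:,::-1]; p=plane(c,uv,z)[:,:2]*1000
    print(name,st[i],np.nanmedian(P[l==i],0).round(3),cv2.minAreaRect(p.astype(np.float32)))
rect((im.max(2)<60)&(vv<115)&(uu<200)&(uu>160)&(Z>.14),.168,'grip')
rect((vv>115)&(vv<135)&(uu>235)&(uu<360)&(Z>.06),.083,'handle')
rect((im.max(2)<70)&(vv>100)&(uu>480)&(vv<235)&(Z>.035),.05,'botB')
print('cap',plane(c,[[508,218]],.03))
g=(uu>380)&(uu<470)&(vv<115)&(im[...,0]>im[...,2]+60)&(Z>.12)
q=P[g];print('hasp',q.min(0),q.max(0),np.median(q,0)); t=q[q[:,2]>np.nanmax(q[:,2])-.006];print(t.mean(0))
print('top edge',plane(c,[[300,93]],.11), plane(c,[[130,93],[470,93]],.11))
```

```text
Traceback (most recent call last):
ValueError: attempt to get argmax of an empty sequence
```

Run:
```python
from m import *
c=dict(np.load('/tmp/w1.npz'));P=cloud(c);im=c['image'].astype(int)
Z=P[...,2]
print(c['z_map'].min(),c['z_map'].max(),P[71,176],P[125,298],P[160,523],P[70,440],im[71,176])
def rect(m,z,name):
    k,l,st,ce=cv2.connectedComponentsWithStats(m.astype(np.uint8)); i=1+st[1:,4].argmax()
    uv=np.argwhere(l==i)[:,::-1]; p=plane(c,uv,z)[:,:2]*1000
    print(name,st[i],np.nanmedian(P[l==i],0).round(3),cv2.minAreaRect(p.astype(np.float32)))
rect((im.max(2)<70)&(vv<115)&(uu<187)&(uu>165),.168,'grip')
rect((vv>115)&(vv<135)&(uu>235)&(uu<360)&(im.min(2)>110),.083,'handle')
rect((im.max(2)<70)&(vv>100)&(uu>490)&(vv<235),.05,'botB')
print('cap',plane(c,[[508,218]],.03))
g=(uu>380)&(uu<470)&(vv<115)&(im[...,0]>im[...,2]+60)&(Z>.12)
q=P[g];print('hasp',len(q),q.min(0),q.max(0),np.median(q,0)) if g.any() else 0
print('top edge',plane(c,[[300,93]],.11), plane(c,[[130,93],[470,93]],.11))
```

```text
0.0 0.61023927 [0.6969169  0.09280742 0.16863733] [ 0.6470254 -0.0207875  0.0864987] [ 0.60443719 -0.32443187  0.05175821] [ 0.69629389 -0.1346272   0.18841243] [87 83 88]
grip [172  94   8  17 110] [0.669 0.096 0.168] ((669.9690551757812, 95.20660400390625), (6.466813564300537, 14.083613395690918), 86.24053192138672)
handle [ 242  116  112   15 1173] [ 0.648 -0.021  0.085] ((649.2817993164062, -20.545944213867188), (16.007232666015625, 129.58958435058594), 0.10307987034320831)
botB [ 492  116   67   96 2262] [ 0.601 -0.321  0.034] ((596.6401977539062, -323.85491943359375), (73.9764633178711, 128.39279174804688), 83.13452911376953)
cap [[ 0.51687693 -0.33310597  0.03      ]]
hasp 1295 [ 0.68221983 -0.15518423  0.1207711 ] [ 0.70171351 -0.11427264  0.1911045 ] [ 0.69106511 -0.1337574   0.18499667]
top edge [[ 0.68105724 -0.02124288  0.11      ]] [[ 0.68270541  0.16164658  0.11      ]
 [ 0.68377395 -0.20657163  0.11      ]]
```

Run:
```python
from m import *
c=dict(np.load('/tmp/w1.npz'));P=cloud(c)
g=(abs(P[...,2]-.168)<.005)&(uu>150)&(uu<200)&(vv<125)
q=P[g];print(len(q),np.percentile(q,[2,50,98],axis=0).round(4),cv2.minAreaRect((q[:,:2]*1000).astype(np.float32)))
```

```text
1092 [[0.6631 0.0887 0.1642]
 [0.6976 0.0937 0.1679]
 [0.7297 0.1002 0.1698]] ((696.680419921875, 94.51956176757812), (13.257247924804688, 69.0444564819336), 89.48663330078125)
```

Emit:
{"name": "step_arm", "arguments": {
  "delta_pos": [
    [0.9,0.75,0],
    [0.9,0.75,0],
    [0.9,0.75,0],
    [0.9,0.75,0],
    [0.83,0.73,0],
    [0,0,-1],
    [0,0,-1],
    [0,0,-1],
    [0,0,-1],
    [0,0,-1],
    [0,0,-1],
    [0,0,-0.88]
  ],
  "turn": [0,0,0,0,0,0,0,0,0,0,0,0]
}}

```text
time: 3.75
ee_pos: [0.6961, 0.0927, 0.1487]
eef_rot: [1.0, -0.0, -0.001, 0.0]
ft_force: [-0.8, 0.4, 0.0]
width: 0.0872
grip_force: 0.0
```

Emit:
{"name": "step_arm", "arguments": {
  "delta_pos": [
    [0,0,0],
    [0,0,0],
    [0,0,0],
    [0,0,0],
    [0,0,0],
    [0,0,0]
  ],
  "turn": [0,0,0,0,0,0],
  "grip": 1,
  "newtons": 40
}}

```text
time: 4.35
ee_pos: [0.6969, 0.0932, 0.1512]
eef_rot: [1.0, -0.0, 0.0, 0.0]
ft_force: [-0.5, 0.2, -0.5]
width: 0.0475
grip_force: 0.0
```

Emit:
{"name": "step_arm", "arguments": {
  "delta_pos": [
    [0,0,0],
    [0,0,0],
    [0,0,0],
    [0,0,0],
    [0,0,0],
    [0,0,0],
    [0,0,0]
  ],
  "turn": [0,0,0,0,0,0,0]
}}

```text
time: 5.05
ee_pos: [0.6966, 0.0945, 0.1506]
eef_rot: [1.0, 0.0, 0.0, -0.001]
ft_force: [2.1, 5.2, -1.5]
width: 0.0116
grip_force: 40.0
```

Emit:
{"name": "step_arm", "arguments": {
  "delta_pos": [
    [0,0.05,0.3],
    [0,0,0.3],
    [0,0,0.3],
    [0,0,0]
  ],
  "turn": [0,0,0,0]
}}

```text
time: 5.45
ee_pos: [0.6965, 0.0946, 0.1723]
eef_rot: [1.0, 0.0, -0.001, -0.0]
ft_force: [3.5, 4.7, -12.7]
width: 0.0112
grip_force: 40.0
```

Emit:
{"name": "step_arm", "arguments": {
  "delta_pos": [
    [0,0,0],
    [0,0,0],
    [0,0,0],
    [0,0,0],
    [0,0,0],
    [0,0,0],
    [0,0,0],
    [0,0,0],
    [0,0,0],
    [0,0,0],
    [0,0,0],
    [0,0,0]
  ],
  "turn": [0.5,1,1,1,1,1,1,1,1,1,1,1]
}}

```text
time: 6.65
ee_pos: [0.6966, 0.0947, 0.1714]
eef_rot: [0.77, 0.639, -0.0, -0.001]
ft_force: [4.6, 4.4, -11.5]
width: 0.0114
grip_force: 40.0
```

Emit:
{"name": "step_arm", "arguments": {
  "delta_pos": [
    [0,0,0],
    [0,0,0],
    [0,0,-0.15],
    [0,0,-0.15],
    [0,0,0]
  ],
  "turn": [1,0.6,0,0,0]
}}

```text
time: 7.15
ee_pos: [0.6968, 0.0949, 0.1663]
eef_rot: [0.707, 0.708, 0.0, 0.0]
ft_force: [-0.8, 3.6, 2.7]
width: 0.0112
grip_force: 40.0
```

Emit:
{"name": "step_arm", "arguments": {
  "delta_pos": [
    [0,0,0],
    [0,0,0],
    [0,0,0],
    [0,0,0],
    [0,0,1],
    [0,0,1],
    [0,0,1],
    [0,0,0],
    [0,0,0]
  ],
  "turn": [0,0,0,0,0,0,0,0,0],
  "grip": 0.4
}}

```text
time: 8.05
ee_pos: [0.6969, 0.0943, 0.2407]
eef_rot: [0.707, 0.707, 0.0, 0.0]
ft_force: [-0.8, -0.4, -0.6]
width: 0.0519
grip_force: 0.0
```

Run:
```python
from m import *
c=cap('wrist');P=cloud(c)
uv=proj(c,[[.697,.0945,.178]])[0].astype(int);print(uv)
for n in ('wrist','side'):
    c=cap(n) if n!='wrist' else c
    P=cloud(c);g=(P[...,2]>.165)&(P[...,2]<.195)&(abs(P[...,0]-.697)<.055)&(abs(P[...,1]-.094)<.055)
    q=P[g];print(n,len(q),np.percentile(q,[2,50,98],axis=0).round(3)) if len(q) else 0
print(read_state()['joint_positions'])
```

```text
[279 219]
wrist 1728 [[0.69  0.063 0.171]
 [0.697 0.097 0.184]
 [0.703 0.129 0.185]]
side 122 [[0.689 0.065 0.168]
 [0.693 0.099 0.181]
 [0.703 0.13  0.186]]
[ 0.31073594  0.63981846 -0.86097106  1.15622958  0.47015712  1.53930207
 -0.45621624]
```

Emit:
{"name": "step_arm", "arguments": {
  "delta_pos": [
    [-0.4,-1,0],
    [-0.4,-1,0],
    [-0.4,-1,0],
    [-0.4,-1,0],
    [-0.4,-1,0],
    [0,0,-1],
    [0,0,-1],
    [0,0,-1],
    [0,0,-1],
    [0,0,0]
  ],
  "turn": [0,0,0,0,0,0,0,0,0,0],
  "grip": 0.69
}}

```text
time: 9.15
ee_pos: [0.6442, -0.0313, 0.1361]
eef_rot: [0.707, 0.707, -0.002, -0.002]
ft_force: [-0.7, -0.6, 0.4]
width: 0.0268
grip_force: 0.0
```

Emit:
{"name": "step_arm", "arguments": {
  "delta_pos": [
    [0,0,-1],
    [0,0,-1],
    [0,0,-1],
    [0,0,0]
  ],
  "turn": [0,0,0,0]
}}

```text
time: 9.55
ee_pos: [0.6449, -0.031, 0.0631]
eef_rot: [0.707, 0.707, -0.002, -0.002]
ft_force: [-0.1, -0.5, 0.2]
width: 0.0268
grip_force: 0.0
```

Emit:
{"name": "step_arm", "arguments": {
  "delta_pos": [
    [0,0,0],
    [0,0,0],
    [0,0,0],
    [-0.4,0,0],
    [-0.8,0,0],
    [-0.8,0,0],
    [-0.8,0,0],
    [-0.8,0,0],
    [-0.8,0,0],
    [-0.8,0,0],
    [-0.8,0,0]
  ],
  "turn": [0,0,0,0,0,0,0,0,0,0,0],
  "grip": 1,
  "newtons": 15
}}

```text
time: 10.65
ee_pos: [0.4977, -0.0304, 0.0671]
eef_rot: [0.707, 0.707, 0.001, 0.002]
ft_force: [4.4, 1.2, 9.0]
width: 0.0102
grip_force: 15.0
```

Emit:
{"name": "step_arm", "arguments": {
  "delta_pos": [
    [-0.8,0,0],
    [-0.8,0,0],
    [-0.4,0,0],
    [-0.2,0,0],
    [0,0,0],
    [0,0,0]
  ],
  "turn": [0,0,0,0,0,0]
}}

```text
time: 11.25
ee_pos: [0.4474, -0.0305, 0.0678]
eef_rot: [0.707, 0.708, 0.005, 0.005]
ft_force: [23.8, 0.5, -15.4]
width: 0.0106
grip_force: 15.0
```

Emit:
{"name": "step_arm", "arguments": {
  "delta_pos": [
    [0.1,0,0],
    [0,0,0],
    [0,0,0],
    [0,0,1],
    [0,0,1],
    [0,0,1],
    [0,0,1],
    [0,0,1],
    [0,0.5,1],
    [0,1,1],
    [0,1,0.5],
    [0,1,0]
  ],
  "turn": [0,0,0,0,0,0,1,1,1,1,1,1],
  "grip": 0.69
}}

```text
time: 12.45
ee_pos: [0.4445, 0.058, 0.2547]
eef_rot: [0.41, 0.912, -0.0, 0.001]
ft_force: [-0.8, 0.7, -0.4]
width: 0.027
grip_force: 0.0
```

Emit:
{"name": "step_arm", "arguments": {
  "delta_pos": [
    [-0.1,1,0],
    [-0.2,1,0],
    [-0.2,1,0],
    [-0.2,1,0],
    [-0.2,1,0],
    [-0.2,1,0],
    [-0.2,1,0],
    [-0.2,1,0],
    [-0.2,1,0],
    [-0.2,1,0],
    [0,0.9,0],
    [0,0,0]
  ],
  "turn": [1,1,1,1,1,1,1,0.1,0,0,0,0],
  "grip": 0
}}

```text
time: 13.65
ee_pos: [0.3947, 0.3321, 0.2528]
eef_rot: [-0.004, 1.0, 0.001, -0.001]
ft_force: [-0.7, 0.1, 0.1]
width: 0.0868
grip_force: 0.0
```

Run:
```python
from m import *
s=read_state();print(s['ee_pos'],s['eef_rot'],s['joint_positions'].round(3))
c=cap('wrist','w2');np.savez('/tmp/w2',**c)
c=cap('side','side1');np.savez('/tmp/side1',**c)
```

```text
[0.39473385 0.33214799 0.25284699] [-3.67034061e-03  9.99992824e-01  5.38589750e-04 -7.67903151e-04] [ 0.333  0.296 -1.302  1.652  0.287  1.415  0.575]
```

View pics/w2.png

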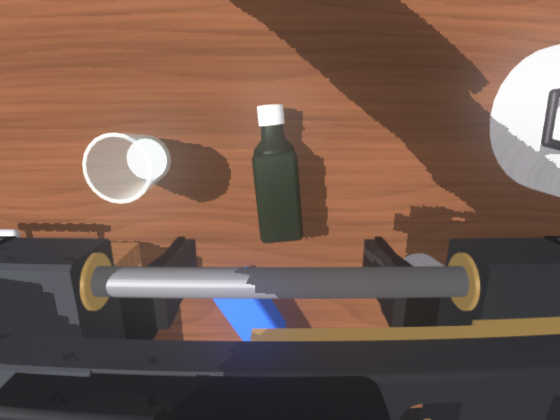

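View pics/side1.png

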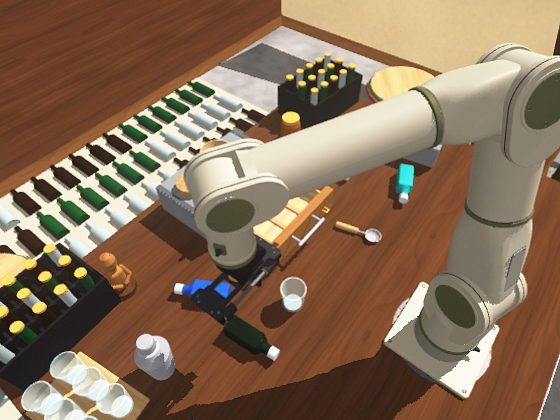

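The wrist view shows dark bottle A with its body at (278,195) and its cap at (270,115), which is the robot side. The tumbler is at (125,165), with the shaker peeking out at (425,265). In the side view the drawer is open with its bays visible.

```bash
cat > b.py <<'E'
from m import *
def bottle(c,near,r=.1):
    P=cloud(c); im=c['image'].astype(int)
    g=(im.max(2)<75)&(abs(P[...,2]-.05)<.005)&(np.hypot(P[...,0]-near[0],P[...,1]-near[1])<r)
    k,l,st,ce=cv2.connectedComponentsWithStats(g.astype(np.uint8)); i=1+st[1:,4].argmax()
    q=P[l==i]; print('bottle',st[i].tolist(),np.median(q,0).round(4),cv2.minAreaRect((q[:,:2]*1000).astype(np.float32)))
E
python3 - <<'E'
from b import *
c=dict(np.load('/tmp/w2.npz'));bottle(c,(.41,.33))
print('cap',depth(c,[[270,115]]),'tumbler rim',plane(c,[[85,165],[170,165]],.085))
P=cloud(c); print('shaker bit',P[262,425],P[258,440])
for n in('/tmp/side0.npz','/tmp/side1.npz'):
    c=dict(np.load(n));P=cloud(c);g=(P[...,2]>.1)&(P[...,2]<.2)&(uu>120)&(uu<185)&(vv>325)&(vv<390);q=P[g];print('shaker',np.percentile(q,[2,50,98],axis=0).round(3))
bottle(c,(.41,.33))
E
```

```text
bottle [254, 147, 49, 95, 2758] [0.4238 0.3354 0.0502] ((410.4024658203125, 330.6838073730469), (107.34262084960938, 48.68818664550781), 5.575231075286865)
cap [[0.32270458 0.32155684 0.0383076 ]] tumbler rim [[0.37124245 0.13647398 0.085     ]
 [0.37127577 0.22375735 0.085     ]]
shaker bit [nan nan nan] [0.50551367 0.55000703 0.00141488]
shaker [[0.488 0.484 0.106]
 [0.511 0.522 0.143]
 [0.542 0.556 0.185]]
shaker [[0.488 0.484 0.106]
 [0.511 0.522 0.143]
 [0.543 0.556 0.185]]
bottle [223, 315, 41, 35, 706] [0.4105 0.3325 0.049 ] ((411.44488525390625, 331.80316162109375), (106.98175811767578, 49.12227249145508), 5.352322578430176)
```

Emit:
{"name": "step_arm", "arguments": {
  "delta_pos": [
    [0.45,-0.04,-0.5],
    [0,0,-1],
    [0,0,-1],
    [0,0,-1],
    [0,0,-1],
    [0,0,-1],
    [0,0,-1],
    [0,0,-1],
    [0,0,-1],
    [0,0,-0.6],
    [0,0,-0.35],
    [0,0,0]
  ],
  "turn": [0.78,0,0,0,0,0,0,0,0,0,0,0]
}}

```text
time: 14.95
ee_pos: [0.408, 0.3276, 0.0165]
eef_rot: [-0.047, 0.999, -0.0, -0.0]
ft_force: [0.4, 0.7, -0.2]
width: 0.087
grip_force: 0.0
```

Emit:
{"name": "step_arm", "arguments": {
  "delta_pos": [
    [0,0,0],
    [0,0,0],
    [0,0,0],
    [0,0,0],
    [0,0,0],
    [0,0,0],
    [0,0,0],
    [0,0,0]
  ],
  "turn": [0,0,0,0,0,0,0,0],
  "grip": 1,
  "newtons": 25
}}

```text
time: 15.75
ee_pos: [0.408, 0.3287, 0.017]
eef_rot: [-0.048, 0.999, 0.0, 0.0]
ft_force: [0.3, 0.7, 3.6]
width: 0.0499
grip_force: 25.0
```

Emit:
{"name": "step_arm", "arguments": {
  "delta_pos": [
    [0,0,1],
    [0,0,1],
    [0,0,1],
    [0,0,1],
    [0,0,1],
    [0.2,-0.5,1],
    [0.5,-1,1],
    [0.5,-1,0.3],
    [0.5,-1,0],
    [0.5,-1,0],
    [0.5,-1,0],
    [0.5,-1,0]
  ],
  "turn": [0,0,0,0,0,-0.2,-0.2,-0.2,-0.2,0,0,0]
}}

```text
time: 16.95
ee_pos: [0.4879, 0.1643, 0.1987]
eef_rot: [0.0, 1.0, -0.0, -0.001]
ft_force: [0.4, -0.2, -4.4]
width: 0.0498
grip_force: 25.0
```

Emit:
{"name": "step_arm", "arguments": {
  "delta_pos": [
    [0.5,-1,0],
    [0.5,-1,0],
    [0.5,-1,0],
    [0.5,-1,0],
    [0.5,-1,0],
    [0.4,-0.9,0],
    [0,0,0],
    [0,0,0]
  ],
  "turn": [0,0,0,0,0,0,0,0]
}}

```text
time: 17.75
ee_pos: [0.56, 0.0179, 0.1986]
eef_rot: [0.001, 1.0, 0.0, -0.001]
ft_force: [0.7, 0.7, -3.3]
width: 0.0499
grip_force: 25.0
```

Run:
```python
from m import *
s=read_state();print(s['ee_pos'],s['eef_rot'],s['joint_positions'].round(3))
c=cap('wrist','w3');np.savez('/tmp/w3',**c)
```

```text
[0.55998174 0.01794627 0.1985645 ] [ 6.21127691e-04  9.99999439e-01  2.24428858e-04 -8.28589803e-04] [ 0.809  0.435 -1.162  1.624  0.406  1.355  1.16 ]
```

View pics/w3.png

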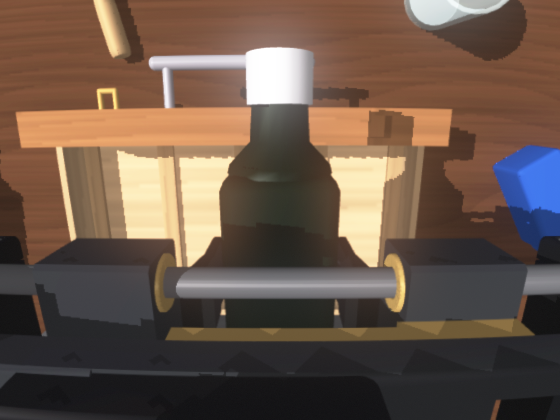

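The wrist view shows bottle A held straight over the open drawer. The drawer front's top runs from (22,112)-(450,108) to its inner edge at row 146, the staple is at (107,98), and a strip shows at (170,200).

Run:
```python
from m import *
c=dict(np.load('/tmp/w3.npz'));P=cloud(c)
print('front top inner',plane(c,[[100,146],[170,146],[430,144]],.1),'outer',plane(c,[[100,110],[400,108]],.1))
g=(abs(P[...,2]-.1)<.004)&(vv>100)&(vv<155);q=P[g];print(np.percentile(q,[1,50,99],axis=0).round(4))
print('handle',P[62,200],'strip',plane(c,[[160,200],[180,200]],.021),'sides in',plane(c,[[75,180],[420,180]],.056))
q=P[:140,250:310];q=q[(q[...,2]>.14)];print('cap',np.percentile(q,[1,50,99],axis=0).round(3))
print('staple',P[94,107],plane(c,[[98,95],[117,95]],.055))
```

```text
front top inner [[ 0.51071201 -0.12230909  0.1       ]
 [ 0.51137057 -0.06650294  0.1       ]
 [ 0.50971008  0.13496092  0.1       ]] outer [[ 0.48340667 -0.11901323  0.1       ]
 [ 0.48297237  0.10906532  0.1       ]]
[[ 0.4827 -0.1857  0.0987]
 [ 0.4962 -0.0429  0.1004]
 [ 0.5103  0.1462  0.102 ]]
handle [ 0.44852189 -0.04276323  0.0875499 ] strip [[ 0.5735918  -0.10714705  0.021     ]
 [ 0.57363113 -0.08591027  0.021     ]] sides in [[ 0.54545463 -0.17463233  0.056     ]
 [ 0.5461375   0.14864426  0.056     ]]
cap [[0.464 0.006 0.21 ]
 [0.481 0.018 0.219]
 [0.499 0.03  0.223]]
staple [ 4.64614099e-01 -1.61897074e-01  1.60402095e-04] [[ 0.46918582 -0.1429736   0.055     ]
 [ 0.46962061 -0.12551817  0.055     ]]
```

Emit:
{"name": "step_arm", "arguments": {
  "delta_pos": [
    [0.8,0.06,0],
    [0.8,0,0],
    [0.64,0,0],
    [0,0,-0.5],
    [0,0,-1],
    [0,0,-1],
    [0,0,-1],
    [0,0,-1],
    [0,0,-1],
    [0,0,-0.6],
    [0,0,-0.4],
    [0,0,0]
  ],
  "turn": [0,0,0,0,0,0,0,0,0,0,0,0]
}}

```text
time: 19.0
ee_pos: [0.6156, 0.0201, 0.0359]
eef_rot: [-0.0, 1.0, 0.0, -0.001]
ft_force: [-0.2, -1.3, -3.4]
width: 0.0498
grip_force: 25.0
```

Emit:
{"name": "step_arm", "arguments": {
  "delta_pos": [
    [0,0,-0.1],
    [0,0,0],
    [0,0,0]
  ],
  "turn": [0,0,0]
}}

```text
time: 19.3
ee_pos: [0.6169, 0.02, 0.0351]
eef_rot: [0.0, 1.0, 0.0, 0.001]
ft_force: [-0.0, 0.5, -3.2]
width: 0.0499
grip_force: 25.0
```

Emit:
{"name": "step_arm", "arguments": {
  "delta_pos": [
    [0,0,0],
    [0,0,0],
    [0,0,0],
    [0,0,0],
    [0,0,1],
    [0,0,1],
    [0,0,1],
    [0,0,1],
    [0,0,1],
    [0,0,1],
    [0,0,1],
    [0,0,0]
  ],
  "turn": [0,0,0,0,0,0,0,0,0,0,0,0],
  "grip": 0.27
}}

```text
time: 20.5
ee_pos: [0.6179, 0.0206, 0.2129]
eef_rot: [0.0, 1.0, 0.0, 0.002]
ft_force: [0.9, 1.3, 0.3]
width: 0.0636
grip_force: 0.0
```

Emit:
{"name": "step_arm", "arguments": {
  "delta_pos": [
    [-0.1,-0.5,0.8],
    [-0.1,-1,0.8],
    [-0.1,-1,0],
    [-0.1,-1,0],
    [-0.1,-1,0],
    [-0.1,-1,0],
    [-0.1,-1,0],
    [-0.1,-1,0],
    [-0.1,-1,0],
    [-0.1,-1,0],
    [-0.1,-1,0],
    [-0.1,-1,0]
  ],
  "turn": [0,0,0,0,0,0,0,0,0,0,0,0],
  "grip": 0
}}

```text
time: 21.7
ee_pos: [0.5861, -0.2687, 0.2487]
eef_rot: [0.0, 1.0, 0.0, -0.0]
ft_force: [0.8, -0.2, 0.6]
width: 0.0874
grip_force: 0.0
```

Emit:
{"name": "step_arm", "arguments": {
  "delta_pos": [
    [0,-1,0],
    [0,-1,0],
    [0,-0.5,0],
    [0,0,0]
  ],
  "turn": [0,0,0,0]
}}

```text
time: 22.1
ee_pos: [0.586, -0.3318, 0.2484]
eef_rot: [0.001, 1.0, 0.0, -0.0]
ft_force: [0.1, 0.4, -0.2]
width: 0.0869
grip_force: 0.0
```

Run:
```python
from b import *
s=read_state();print(s['ee_pos'],s['eef_rot'],s['joint_positions'].round(3))
c=cap('wrist','w4');np.savez('/tmp/w4',**c)
bottle(c,(.6,-.33))
P=cloud(c);g=(P[...,2]>.085)&(P[...,2]<.105)&(P[...,1]<-.38)&(P[...,0]<.65);q=P[g];print('mug rim',len(q),np.percentile(q,[2,50,98],axis=0).round(3) if len(q) else 0)
c=cap('side');bottle(c,(.61,.02),.09) ; np.savez('/tmp/side2',**c)
c=dict(np.load('/tmp/side0.npz'));P=cloud(c);q=P[(P[...,2]>.08)&(P[...,2]<.1)&(abs(P[...,0]-.51)<.09)&(abs(P[...,1]+.48)<.09)];print('mug',np.percentile(q,[2,50,98],axis=0).round(3))
```

```text
[ 0.58597408 -0.3317532   0.24839489] [ 1.41668622e-03  9.99998861e-01  3.04218832e-04 -4.21882458e-04] [ 1.08   0.626 -1.024  1.234  0.523  1.552  1.71 ]
bottle [244, 147, 52, 99, 3988] [ 0.6024 -0.3434  0.0501] ((602.5238647460938, -343.4726867675781), (49.44898986816406, 110.838134765625), 83.61107635498047)
mug rim 7163 [[ 0.41  -0.597  0.086]
 [ 0.484 -0.565  0.09 ]
 [ 0.574 -0.462  0.096]]
bottle [251, 221, 28, 13, 74] [0.5629 0.0328 0.0508] ((588.6282958984375, 35.27832794189453), (89.40404510498047, 35.91489028930664), 25.821046829223633)
mug [[ 0.425 -0.568  0.08 ]
 [ 0.505 -0.535  0.089]
 [ 0.573 -0.46   0.097]]
```

View pics/w4.png

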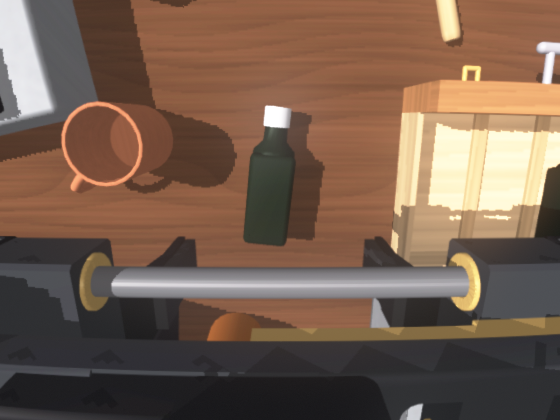

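The wrist view shows dark bottle B with its body at (270,195) and its cap at (278,117) on the robot side. The mug at (103,143) is clear of the gripper body by about 2 cm.

Emit:
{"name": "step_arm", "arguments": {
  "delta_pos": [
    [0.46,-0.45,-0.3],
    [0,0,-1],
    [0,0,-1],
    [0,0,-1],
    [0,0,-1],
    [0,0,-1],
    [0,0,-1],
    [0,0,-1],
    [0,0,-1],
    [0,0,-0.6],
    [0,0,-0.38],
    [0,0,0]
  ],
  "turn": [-0.9,0,0,0,0,0,0,0,0,0,0,0]
}}

```text
time: 23.4
ee_pos: [0.5978, -0.3405, 0.0167]
eef_rot: [0.054, 0.999, 0.0, -0.0]
ft_force: [0.4, 0.4, 0.1]
width: 0.0871
grip_force: 0.0
```

Emit:
{"name": "step_arm", "arguments": {
  "delta_pos": [
    [0,0,0],
    [0,0,0],
    [0,0,0],
    [0,0,0],
    [0,0,0],
    [0,0,0],
    [0,0,0],
    [0,0,0]
  ],
  "turn": [0,0,0,0,0,0,0,0],
  "grip": 1,
  "newtons": 25
}}

```text
time: 24.2
ee_pos: [0.598, -0.3418, 0.0176]
eef_rot: [0.054, 0.999, -0.0, 0.0]
ft_force: [-0.8, -1.5, 1.9]
width: 0.05
grip_force: 25.0
```

Emit:
{"name": "step_arm", "arguments": {
  "delta_pos": [
    [0,0,1],
    [0,0,1],
    [0,0,1],
    [0,0,1],
    [0,0,1],
    [0,0.5,1],
    [0,1,1],
    [0,1,0.3],
    [0,1,0],
    [0,1,0],
    [0,1,0],
    [0,1,0]
  ],
  "turn": [0,0,0,0,0,0.3,0.3,0.3,0,0,0,0]
}}

```text
time: 25.4
ee_pos: [0.5972, -0.1767, 0.1984]
eef_rot: [-0.001, 1.0, 0.0, -0.001]
ft_force: [-0.2, 0.3, -3.0]
width: 0.0496
grip_force: 25.0
```

Emit:
{"name": "step_arm", "arguments": {
  "delta_pos": [
    [0,1,0],
    [0,1,0],
    [0,1,0],
    [0,1,0],
    [0,0.83,0],
    [0.6,0,0],
    [0,0,0],
    [0,0,0]
  ],
  "turn": [0,0,0,0,0,0,0,0]
}}

```text
time: 26.2
ee_pos: [0.6122, -0.0577, 0.1987]
eef_rot: [-0.0, 1.0, 0.0, -0.001]
ft_force: [0.3, 0.6, -2.7]
width: 0.0497
grip_force: 25.0
```

Run:
```python
from b import *
s=read_state();print(s['ee_pos'],s['eef_rot'])
c=cap('wrist','w5');np.savez('/tmp/w5',**c);P=cloud(c)
q=P[:140,240:320];q=q[(q[...,2]>.18)];print('cap',np.percentile(q,[1,50,99],axis=0).round(3))
g=(abs(P[...,2]-.1)<.004);q=P[g];print('front',np.percentile(q,[1,50,99],axis=0).round(4))
im=c['image'].astype(int);g=(im.min(2)>120)&(P[...,2]>.03)&(P[...,2]<.075)&(P[...,0]>.5)&(P[...,1]>-.02)&(P[...,1]<.08);q=P[g];print('capA',len(q),np.percentile(q,[1,50,99],axis=0).round(3))
```

```text
[ 0.61222576 -0.05769336  0.19871128] [-3.16303617e-04  9.99999533e-01  2.47458043e-04 -8.79474583e-04]
cap [[ 0.52  -0.071  0.209]
 [ 0.535 -0.058  0.219]
 [ 0.551 -0.044  0.222]]
front [[ 0.483  -0.1857  0.098 ]
 [ 0.4959 -0.0198  0.1004]
 [ 0.5107  0.1453  0.1021]]
capA 839 [[0.521 0.005 0.04 ]
 [0.532 0.016 0.054]
 [0.547 0.033 0.057]]
```

View pics/w5.png

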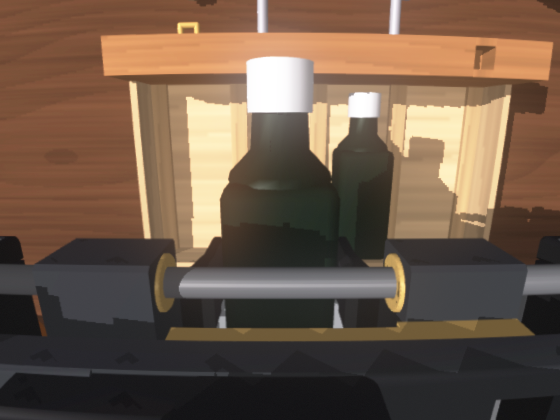

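The wrist view shows bottle A lying straight in its bay, with its cap at (364,105). Bottle B is held over the next bay with its cap end at x 0.520, as wanted, so I can lower it.

Emit:
{"name": "step_arm", "arguments": {
  "delta_pos": [
    [0,-0.04,-0.5],
    [0,0,-1],
    [0,0,-1],
    [0,0,-1],
    [0,0,-1],
    [0,0,-1],
    [0,0,-0.6],
    [0,0,-0.45],
    [0,0,0],
    [0,0,0]
  ],
  "turn": [0,0,0,0,0,0,0,0,0,0]
}}

```text
time: 27.25
ee_pos: [0.6134, -0.059, 0.0367]
eef_rot: [0.0, 1.0, 0.0, 0.0]
ft_force: [0.4, 0.8, -2.2]
width: 0.0496
grip_force: 25.0
```

Emit:
{"name": "step_arm", "arguments": {
  "delta_pos": [
    [0,0,0],
    [0,0,0],
    [0,0,0],
    [0,0,0],
    [0,0,1],
    [0,0,1],
    [0,0,1],
    [0,0,1],
    [-1,0,1],
    [-1,0,1],
    [-1,0,1],
    [-1,0,0]
  ],
  "turn": [0,0,0,0,0,0,0,0,0,0,0,0],
  "grip": 0.34
}}

```text
time: 28.45
ee_pos: [0.5136, -0.0583, 0.2138]
eef_rot: [-0.0, 1.0, -0.0, 0.002]
ft_force: [0.3, 0.4, 1.0]
width: 0.0573
grip_force: 0.0
```

Run:
```python
from b import *
c=cap('wrist','w6');np.savez('/tmp/w6',**c);P=cloud(c);im=c['image'].astype(int)
for y0 in(.0195,-.0585):
    for nm,g in(('cap',(im.min(2)>120)&(P[...,2]>.03)&(P[...,2]<.075)&(P[...,0]>.5)),('body',(im.max(2)<75)&(abs(P[...,2]-.066)<.006))):
        q=P[g&(abs(P[...,1]-y0)<.035)];print(y0,nm,len(q),np.percentile(q,[1,50,99],axis=0).round(3).tolist() if len(q) else 0)
```

```text
0.0195 cap 527 [[0.522, 0.006, 0.041], [0.532, 0.017, 0.054], [0.543, 0.032, 0.057]]
0.0195 body 873 [[0.567, -0.005, 0.06], [0.635, 0.008, 0.066], [0.661, 0.042, 0.067]]
-0.0585 cap 524 [[0.523, -0.072, 0.044], [0.532, -0.059, 0.054], [0.543, -0.045, 0.057]]
-0.0585 body 1489 [[0.577, -0.082, 0.064], [0.641, -0.056, 0.066], [0.661, -0.036, 0.068]]
```

Both bottles measure well in their bays. Next I'll push the drawer home from in front of the handle.

Emit:
{"name": "step_arm", "arguments": {
  "delta_pos": [
    [-1,0.4,0],
    [-1,0.4,0],
    [-1,0.4,0],
    [-0.8,0.3,0],
    [-0.5,0,0],
    [-0.2,0,-1],
    [0,0,-1],
    [0,0,-1],
    [0,0,-1],
    [0,0,-1],
    [0,0,-1],
    [0,0,-0.2]
  ],
  "turn": [0,0,0,0,0,0,0,0,0,0,0,0],
  "grip": 1
}}

```text
time: 29.7
ee_pos: [0.4053, -0.0238, 0.0557]
eef_rot: [-0.001, 1.0, 0.002, -0.003]
ft_force: [0.5, -0.1, 0.8]
width: 0.0005
grip_force: 0.0
```

Emit:
{"name": "step_arm", "arguments": {
  "delta_pos": [
    [0.4,0,0],
    [0.4,0,0],
    [0.4,0,0],
    [0.4,0,0],
    [0.5,0,0],
    [0.6,0,0],
    [0.7,0,0],
    [0.7,0,0],
    [0.7,0,0],
    [0.7,0,0],
    [0.7,0,0],
    [0.7,0,0]
  ],
  "turn": [0,0,0,0,0,0,0,0,0,0,0,0]
}}

```text
time: 30.9
ee_pos: [0.5794, -0.0251, 0.0591]
eef_rot: [-0.001, 1.0, 0.0, -0.002]
ft_force: [-3.9, 0.6, -1.8]
width: 0.0006
grip_force: 1.9
```

Emit:
{"name": "step_arm", "arguments": {
  "delta_pos": [
    [0.6,0,0],
    [0.5,0,0],
    [0.4,0,0],
    [0.3,0,0],
    [0.2,0,0],
    [0.1,0,0],
    [0.1,0,0],
    [0,0,0],
    [0,0,0]
  ],
  "turn": [0,0,0,0,0,0,0,0,0]
}}

```text
time: 31.8
ee_pos: [0.6314, -0.025, 0.0582]
eef_rot: [-0.001, 1.0, -0.001, -0.004]
ft_force: [-20.8, -2.4, 14.5]
width: 0.0006
grip_force: 10.3
```

Emit:
{"name": "step_arm", "arguments": {
  "delta_pos": [
    [0,0,0],
    [-0.5,0,0],
    [-0.5,0,0],
    [0,0,1],
    [0,0,1],
    [0,0,1],
    [0,0,1],
    [0,0,1],
    [0,0,1],
    [0,0,1],
    [0,0,1],
    [0,0.5,0]
  ],
  "turn": [0,0,0,0,0,-1,-1,-1,-1,-1,-1,-1],
  "grip": 0.4
}}

```text
time: 33.0
ee_pos: [0.6112, -0.0135, 0.2618]
eef_rot: [0.411, 0.912, 0.002, 0.002]
ft_force: [0.4, -0.1, -0.4]
width: 0.0524
grip_force: 0.0
```

Emit:
{"name": "step_arm", "arguments": {
  "delta_pos": [
    [0.2,1,0],
    [0.5,1,0],
    [0.5,1,0],
    [0.5,1,0],
    [0.5,0.3,0],
    [0.5,0,0],
    [0.6,0,0],
    [0,0,0]
  ],
  "turn": [-1,-1,-1,-1,-1,-1,-0.08,0]
}}

```text
time: 33.8
ee_pos: [0.693, 0.0953, 0.2575]
eef_rot: [0.706, 0.708, 0.001, -0.001]
ft_force: [-0.3, 0.5, 0.1]
width: 0.0521
grip_force: 0.0
```

Run:
```python
from b import *
s=read_state();print(s['ee_pos'],s['eef_rot'],s['joint_positions'].round(2))
c=cap('wrist','w7');np.savez('/tmp/w7',**c);P=cloud(c)
g=(P[...,2]>.165)&(P[...,2]<.195)&(abs(P[...,0]-.697)<.055)&(abs(P[...,1]-.094)<.055);q=P[g];print(len(q),np.percentile(q,[2,50,98],axis=0).round(4))
c=cap('side');P=cloud(c);g=(abs(P[...,2]-.085)<.006)&(P[...,0]>.6)&(P[...,0]<.68)&(P[...,1]>-.08)&(P[...,1]<.04);q=P[g];print('handle',len(q),np.percentile(q,[2,50,98],axis=0).round(4))
c=cap('scene');P=cloud(c);g=(abs(P[...,2]-.085)<.006)&(P[...,0]>.6)&(P[...,0]<.68)&(P[...,1]>-.08)&(P[...,1]<.04);q=P[g];print('handle',len(q),np.percentile(q,[2,50,98],axis=0).round(4) if len(q) else 0)
```

```text
[0.69299323 0.0952506  0.25753499] [ 0.70635225  0.70785866  0.00132953 -0.0009232 ] [ 0.27  0.6  -0.79  1.14  0.41  1.55 -0.43]
1510 [[0.6907 0.0634 0.1709]
 [0.6968 0.0971 0.1837]
 [0.703  0.1291 0.1852]]
handle 137 [[ 0.6412 -0.0761  0.0792]
 [ 0.648  -0.0154  0.0834]
 [ 0.6771  0.0377  0.0874]]
handle 136 [[ 0.644  -0.0738  0.081 ]
 [ 0.6518 -0.0181  0.0855]
 [ 0.6663  0.0369  0.0895]]
```

Emit:
{"name": "step_arm", "arguments": {
  "delta_pos": [
    [0.16,-0.02,-1],
    [0,0,-1],
    [0,0,-1],
    [0,0,-0.66],
    [0,0,0],
    [0,0,0]
  ],
  "turn": [0,0,0,0,0,0]
}}

```text
time: 34.55
ee_pos: [0.6961, 0.0947, 0.1673]
eef_rot: [0.706, 0.708, 0.001, -0.001]
ft_force: [0.5, -0.3, 0.1]
width: 0.0521
grip_force: 0.0
```

Emit:
{"name": "step_arm", "arguments": {
  "delta_pos": [
    [0,0,0],
    [0,0,0],
    [0,0,0],
    [0,0,0],
    [0,0,0],
    [0,0,0],
    [0,0,0],
    [0,0,0],
    [0,0,0]
  ],
  "turn": [0,0,0,0,0,0,0,0,0],
  "grip": 1,
  "newtons": 40
}}

```text
time: 35.45
ee_pos: [0.6963, 0.0947, 0.1664]
eef_rot: [0.706, 0.708, 0.001, -0.001]
ft_force: [4.5, -0.1, -1.2]
width: 0.012
grip_force: 40.0
```

Emit:
{"name": "step_arm", "arguments": {
  "delta_pos": [
    [0,0,0.12],
    [0,0,0.12],
    [0,0,0],
    [0,0,0]
  ],
  "turn": [0,0,0,0]
}}

```text
time: 35.85
ee_pos: [0.6961, 0.0946, 0.1707]
eef_rot: [0.706, 0.708, 0.001, -0.001]
ft_force: [8.4, 2.6, -11.8]
width: 0.0114
grip_force: 40.0
```

Emit:
{"name": "step_arm", "arguments": {
  "delta_pos": [
    [0,0,0.06],
    [0,0,0],
    [0,0,0],
    [0,0,0],
    [0,0,0],
    [0,0,0],
    [0,0,0],
    [0,0,0],
    [0,0,0],
    [0,0,0],
    [0,0,0],
    [0,0,0]
  ],
  "turn": [0,-0.5,-1,-1,-1,-1,-1,-1,-1,-1,-1,-1]
}}

```text
time: 37.05
ee_pos: [0.6959, 0.0948, 0.1719]
eef_rot: [0.988, 0.154, 0.001, -0.0]
ft_force: [8.2, 1.8, -12.7]
width: 0.0115
grip_force: 40.0
```

Emit:
{"name": "step_arm", "arguments": {
  "delta_pos": [
    [0,0,0],
    [0,0,0],
    [0,0,0],
    [0,0,0],
    [0,0,-0.2],
    [0,0,-0.3],
    [0,0,-0.3],
    [0,0,0],
    [0,0,0]
  ],
  "turn": [-1,-1,-0.58,0,0,0,0,0,0]
}}

```text
time: 37.95
ee_pos: [0.696, 0.0949, 0.1528]
eef_rot: [1.0, 0.002, 0.001, -0.0]
ft_force: [5.5, 1.1, -6.1]
width: 0.0116
grip_force: 40.0
```

Emit:
{"name": "step_arm", "arguments": {
  "delta_pos": [
    [0,0,-0.08],
    [0,0,0],
    [0,0,0]
  ],
  "turn": [0,0,0]
}}

```text
time: 38.25
ee_pos: [0.696, 0.0949, 0.151]
eef_rot: [1.0, 0.002, 0.001, -0.0]
ft_force: [5.5, 1.1, -4.4]
width: 0.0115
grip_force: 40.0
```

Emit:
{"name": "step_arm", "arguments": {
  "delta_pos": [
    [0,0,0],
    [0,0,0],
    [0,0,0],
    [0,0,0],
    [0,0,1],
    [0,0,1],
    [0,0,1],
    [0,0,0.5],
    [0,0,0],
    [0,0,0]
  ],
  "turn": [0,0,0,0,0,0,0,0,0,0],
  "grip": 0.4
}}

```text
time: 39.25
ee_pos: [0.6957, 0.0946, 0.2382]
eef_rot: [1.0, 0.002, 0.001, 0.0]
ft_force: [-0.9, 0.1, -1.3]
width: 0.0519
grip_force: 0.0
```

Run:
```python
from b import *
s=read_state();print(s['ee_pos'],s['eef_rot'],s['joint_positions'].round(2))
for n in('wrist','side','scene'):
    c=cap(n,'z8'+n);P=cloud(c)
    g=(P[...,2]>.15)&(P[...,2]<.195)&(abs(P[...,0]-.697)<.055)&(abs(P[...,1]-.094)<.03);q=P[g];print(n,'bolt',len(q),np.percentile(q,[2,50,98],axis=0).round(4).tolist() if len(q) else 0)
    g=(P[...,2]>.115)&(P[...,2]<.2)&(P[...,0]>.66)&(P[...,0]<.74)&(abs(P[...,1]+.134)<.03);q=P[g];print(n,'hasp',len(q),np.percentile(q,[2,50,98],axis=0).round(4).tolist() if len(q) else 0)
```

```text
[0.6956729  0.09456415 0.23819109] [9.99998085e-01 1.80366648e-03 7.28351471e-04 2.14323843e-04] [ 0.12  0.55 -0.5   1.18  0.25  1.48 -1.91]
wrist bolt 1605 [[0.6655, 0.0887, 0.1555], [0.6992, 0.0948, 0.1681], [0.7309, 0.1007, 0.1697]]
wrist hasp 566 [[0.6832, -0.1521, 0.1151], [0.6881, -0.1204, 0.1352], [0.7183, -0.1141, 0.1707]]
side bolt 111 [[0.6628, 0.0896, 0.1529], [0.6944, 0.0996, 0.1654], [0.7286, 0.1032, 0.1698]]
side hasp 180 [[0.6799, -0.1535, 0.1155], [0.6882, -0.1311, 0.152], [0.7013, -0.1124, 0.1902]]
scene bolt 134 [[0.6626, 0.0875, 0.1529], [0.6999, 0.0923, 0.1666], [0.7321, 0.1013, 0.1725]]
scene hasp 260 [[0.6848, -0.1552, 0.115], [0.6931, -0.1364, 0.1397], [0.7225, -0.1138, 0.1915]]
```

The bolt is down, with its top at 0.168. Next is the hasp: I'll go behind it with the fingers 26 mm apart so they straddle the staple.

Emit:
{"name": "step_arm", "arguments": {
  "delta_pos": [
    [0.13,-0.91,0],
    [0.13,-0.91,0],
    [0.13,-0.91,0],
    [0.13,-0.91,0],
    [0.13,-0.92,0],
    [0.13,-0.92,0],
    [0.13,-0.92,0],
    [0.13,-0.92,0],
    [0.13,-0.92,0],
    [0.13,-0.92,0],
    [0,0,0],
    [0,0,0]
  ],
  "turn": [0,0,0,0,0,0,0,0,0,0,0,0],
  "grip": 0.7,
  "newtons": 20
}}

```text
time: 40.6
ee_pos: [0.7282, -0.1345, 0.2382]
eef_rot: [1.0, 0.001, 0.001, -0.0]
ft_force: [-0.2, 1.1, -0.4]
width: 0.0259
grip_force: 0.0
```

Emit:
{"name": "step_arm", "arguments": {
  "delta_pos": [
    [0,0,-1],
    [0,0,-1],
    [0,0,-1],
    [0,0,-0.7],
    [0,0,0],
    [-0.4,0,0],
    [-0.4,0,0],
    [-0.4,0,0],
    [-0.4,0,0],
    [-0.4,0,0]
  ],
  "turn": [0,0,0,0,0,0,0,0,0,0]
}}

```text
time: 41.6
ee_pos: [0.6788, -0.1331, 0.1484]
eef_rot: [1.0, 0.002, 0.002, -0.0]
ft_force: [0.5, 0.1, 0.2]
width: 0.0258
grip_force: 0.3
```

Emit:
{"name": "step_arm", "arguments": {
  "delta_pos": [
    [-0.4,0,0],
    [-0.4,0,0],
    [-0.4,0,0],
    [-0.4,0,-0.2],
    [-0.4,0,-0.4],
    [-0.2,0,-0.4],
    [0,0,-0.4],
    [0,0,-0.4],
    [0,0,-0.4],
    [0,0,0]
  ],
  "turn": [0,0,0,0,0,0,0,0,0,0]
}}

```text
time: 42.6
ee_pos: [0.6227, -0.134, 0.0898]
eef_rot: [1.0, 0.002, -0.0, -0.0]
ft_force: [-0.0, 0.4, -0.3]
width: 0.0262
grip_force: 0.0
```

Run:
```python
from b import *
for n in('side','scene'):
    c=cap(n,'z9'+n);P=cloud(c);im=c['image'].astype(int)
    g=(im[...,0]>im[...,2]+70)&(im[...,1]>im[...,2]+40)&(P[...,2]>.03)&(P[...,2]<.2)&(P[...,0]>.58)&(P[...,0]<.74)&(abs(P[...,1]+.134)<.03);q=P[g];print(n,'hasp',len(q),np.percentile(q,[2,50,98],axis=0).round(4).tolist() if len(q) else 0)
a=cv2.imread('pics/z9scene.png')[190:310,230:380];b=cv2.imread('pics/z9side.png')[110:230,190:340]
cv2.imwrite('pics/crop9.png',cv2.hconcat([cv2.resize(a,(400,320)),cv2.resize(b,(400,320))]))
```

```text
side hasp 81 [[0.6112, -0.1556, 0.0632], [0.6252, -0.1395, 0.0702], [0.7227, -0.1135, 0.1154]]
scene hasp 267 [[0.6149, -0.1568, 0.0633], [0.6963, -0.1357, 0.1138], [0.7224, -0.1124, 0.119]]
```

View pics/crop9.png

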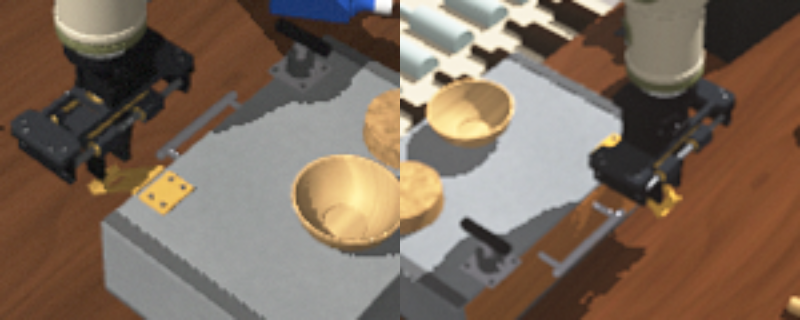

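The crop shows the flap past level, hanging towards the robot with its tip at about (0.612, z 0.063) and the fingers above it. I'll go down and then press it in.

Emit:
{"name": "step_arm", "arguments": {
  "delta_pos": [
    [0,0,-0.4],
    [0,0,-0.4],
    [0,0,-0.4],
    [0,0,-0.2],
    [0.3,0,0],
    [0.3,0,0],
    [0.3,0,0],
    [0.3,0,0],
    [0.3,0,0],
    [0,0,0]
  ],
  "turn": [0,0,0,0,0,0,0,0,0,0]
}}

```text
time: 43.7
ee_pos: [0.662, -0.134, 0.0568]
eef_rot: [1.0, 0.002, 0.002, -0.0]
ft_force: [-0.6, -0.2, -0.6]
width: 0.0262
grip_force: 0.0
```

Emit:
{"name": "step_arm", "arguments": {
  "delta_pos": [
    [0.15,0,0],
    [0.15,0,0],
    [0.15,0,0],
    [0,0,0]
  ],
  "turn": [0,0,0,0]
}}

```text
time: 44.1
ee_pos: [0.6634, -0.1343, 0.0564]
eef_rot: [1.0, 0.001, -0.009, 0.0]
ft_force: [-53.2, 6.1, 33.3]
width: 0.0257
grip_force: 26.1
```

Emit:
{"name": "step_arm", "arguments": {
  "delta_pos": [
    [-0.5,0,0],
    [-1,0,0],
    [-1,0,0.5],
    [0,0,1],
    [0,0,1],
    [0,0,1],
    [0,0,1],
    [-0.5,0,1],
    [-0.5,0,0],
    [0,0,0]
  ],
  "turn": [0,0,0,0,0,0,0,0,0,0]
}}

```text
time: 45.1
ee_pos: [0.5842, -0.1347, 0.1955]
eef_rot: [1.0, 0.001, 0.002, 0.001]
ft_force: [-0.9, -0.3, -0.7]
width: 0.026
grip_force: 0.0
```

Run:
```python
from b import *
for n in('side','wrist'):
    c=cap(n,'z10'+n);P=cloud(c);im=c['image'].astype(int)
    g=(im[...,0]>im[...,2]+70)&(im[...,1]>im[...,2]+50)&(P[...,2]>.02)&(P[...,2]<.105)&(P[...,0]>.58)&(P[...,0]<.7)&(abs(P[...,1]+.134)<.025);q=P[g];print(n,'hasp',len(q),np.percentile(q,[2,50,98],axis=0).round(4).tolist() if len(q) else 0)
a=cv2.imread('pics/z10wrist.png')[0:240,300:560];b=cv2.imread('pics/z10side.png')[130:250,210:340]
cv2.imwrite('pics/crop10.png',cv2.hconcat([cv2.resize(a,(400,369)),cv2.resize(b,(400,369))]))
```

```text
side hasp 121 [[0.6642, -0.1533, 0.0307], [0.6754, -0.1348, 0.0612], [0.6838, -0.116, 0.1028]]
wrist hasp 736 [[0.6635, -0.1543, 0.0321], [0.6731, -0.1351, 0.0543], [0.6763, -0.1164, 0.1035]]
```

View pics/crop10.png

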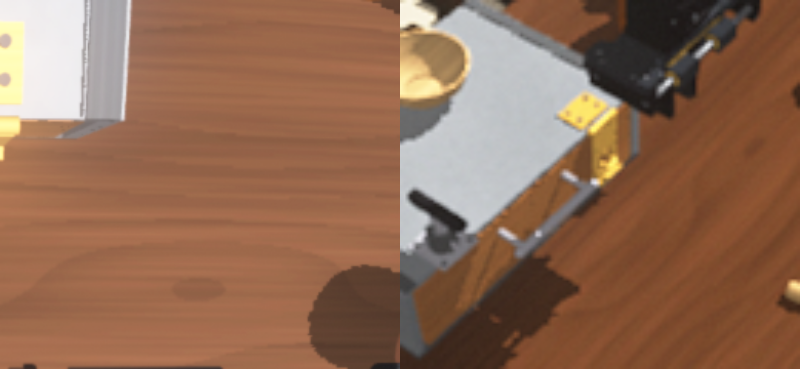

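The crop shows the flap against the drawer front with the staple through it. I'll check the angle by fitting the flap points.

Run:
```python
from b import *
for n in('wrist','side'):
    c=cap(n);P=cloud(c);im=c['image'].astype(int)
    g=(im[...,0]>im[...,2]+70)&(im[...,1]>im[...,2]+50)&(P[...,0]>.6)&(P[...,0]<.7)&(P[...,2]<.1)&(abs(P[...,1]+.134)<.03)
    q=P[g]
    for a in np.arange(.025,.1,.01):
        t=q[(abs(q[:,2]-a-.005)<.005)&(abs(q[:,1]+.134)>.011)]
        if len(t): print(n,round(a+.005,3),len(t),np.median(t[:,0]).round(4))
    # front face of drawer next to hasp
    g=(abs(P[...,2]-.06)<.03)&(P[...,0]>.66)&(P[...,0]<.7)&(P[...,1]>-.11)&(P[...,1]<-.09);t=P[g];print('front',len(t),np.median(t,0) if len(t) else 0)
```

```text
wrist 0.03 174 0.6714
wrist 0.04 27 0.6753
wrist 0.05 22 0.6754
wrist 0.06 14 0.6754
wrist 0.07 17 0.6754
wrist 0.08 15 0.6754
wrist 0.09 15 0.6748
wrist 0.1 12 0.6747
front 167 [ 0.68239113 -0.09975076  0.06651209]
side 0.03 9 0.6726
side 0.04 4 0.6759
side 0.05 4 0.6761
side 0.06 5 0.6755
side 0.07 7 0.6758
side 0.08 8 0.6758
side 0.09 9 0.6763
side 0.1 5 0.676
front 39 [ 0.68316772 -0.10099183  0.06653516]
```

```bash
python3 -c "
from bench import *
print(close_job())"
```

```text
the job is handed in; nothing more can be done
None
```

I handed in the job with both dark bottles each in a bay with necks towards the handle, the drawer home, the bolt down and the hasp flat over its staple, all checked on camera (the bottles before the drawer was shut); `close_job()` gave no verdict.

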